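Level the laser engraver: screw its short foot down and lock it

ROBOT

A 7-joint arm with a two-finger parallel gripper is mounted at the origin on the work surface. World frame = base frame: x ahead of the robot, y to its left, z up, the work surface at z = 0. Lengths are in m, angles in rad, forces in N, time in s.
With the tool pointing down it reaches from about 0.425 to 0.925 m from the base axis. Payload 6.8 kg.
Tool frame: the origin (TCP) lies at the very end of the fingers, on their centre line; the grasp point (between the pads) lies 19 mm behind it; z points along the fingers, y is the line along which they close (so a half turn about z gives the same grasp; the last joint's range is limited). The gripper opens to 85 mm and grips with 20 to 120 N. Pads are 22 mm wide; open, the fingers measure 114 mm over their backs; the gripper's body (76 mm by 85 mm) begins 54 mm behind the grasp point. The pads swing forward as they close: fully open they stand 13 mm farther back than shut.
Start: joints at [1.096, 0.477, 0.022, 1.555, -0.011, 1.109, -0.083], TCP at [0.242, -0.63, 0.231] pointing down, gripper open.
Joint ranges: [-2.96, 2.96], [-0.34, 2.1], [-1.41, 1.46], [0.24, 2.44], [-1.37, 4.51], [0.17, 1.92], [-2.96, 2.96]. Speed limits (rad/s): [2.39, 2.39, 3.14, 3.14, 3.14, 3.14, 3.14].

INTERFACE

Orientations are given as a rotation vector (axis times angle).
In Python, from bench import monitor, optics, r gives the robot as it stands.
- The arm moves only by the shell command python3 -m crank 'ROWS' [OPENING] [FORCE]. ROWS is JSON, a list of rows, each a list of 2 entries, a list of its own where there are three numbers: the shift along the tool's x, y, z in cm, then the turn, a rotation vector about the tool's x, y, z in rad. A call has 1 to 5 rows; each row shifts and turns the commanded pose from where the row before left it, along the tool's axes as they then stand; what a row does not reach is not made up. A row lasts 1/10 s, in which the tool goes at most 50 mm and 8.59 degrees, less where a joint would pass 70% of its speed; a pose out of reach is approached as far as the arm can. A call is refused whole if a number of a shift passes 5 or a number of a turn 0.15, either way. A call with a gripper value outside its range is refused whole. OPENING is the finger opening in cm, from 0 to 8.54, set as the call begins (- or left out, the last holds). The fingers move at their own pace and stop on an object; FORCE is the grip in N (left out, the last holds). Time passes only in rows, so rows that do not move let the fingers close. It gives the time, the measured TCP pose, the force, the opening and the grip force at its end, in the units of the state.
- monitor.get_obs(): the state, without advancing time (a new reading comes with each control period).
- optics.grab_frame(name): name is "side" or "top" or "wrist"; returns (picture, depth): 480x640x3 uint8, red, green, blue; 480x640 float32, m along the optical axis (not along the pixel's ray), 0 where there is no reading.
- optics.camera_model(name): a dict with "vertical_fov" (degrees; the focal length in pixels is half the picture's height over the tangent of half this angle, whatever the lens; pixels are square), "cx", "cy" (the principal point, pixels), "D" ([k1, k2, p1, p2, k3] as OpenCV has them; the pictures are not rectified), "R" (3x3) and "t" (3): a world point X has camera coordinates R X + t; the wrist camera has in their place "hand_eye" (4x4, takes a point from camera to tool coordinates, whose origin is the TCP and whose axes are the flange's). Camera axes: x right, y down, z forward; pixel columns grow to the right and rows downward; lengths in m; the calibration is good to about 2 mm. A picture is of the moment at which its call begins: read the wrist's pose just before it. camera_model takes no time and is no camera call.
- r.hand_in(): hands the job in; it is judged then, once.
The state is a dict: "clock": time; "joints": joint angles; "qvel": joint speeds; "tau": joint torques, N m; "tcp_pos": TCP position; "orientation": TCP orientation; "contact_force": force on the tool from outside, world axes, zero at the start; "moment": the same for the moment, N m; "grip_width": finger opening in m; "gripper_force": force on a finger pad.
Only numpy, scipy, OpenCV 4.12 (cv2) and the standard library are available. Lean on these libraries where they do the work, as an engineer would, in place of code of your own. Each camera call takes 0.05 s, during which the arm holds its last target. There are 200 camera calls.

TASK

The laser engraver stands on only three of its feet. Turn the orange knob clockwise until the rubber foot below it just touches the acrylic offcut, bearing on it lightly without starting to lift the machine; then swing the red cam lever fully shut to lock the foot. Do not shove or tip the machine, and leave the things around it where they are.

Things in the scene. Friction and masses are not known exactly. Their poses are not given: they have to be found in the camera images.
- engraver: Laser engraver, about 7 kg, loose on the bench (z = 0): frame of 30 mm aluminium extrusions 400 (its x) by 330 mm (its y), top 52 mm high; gantry, red laser head (up to 152 mm high) and black power box towards its +x end. Origin on the bench under the frame's middle, z up, -x end to the robot (yaw -0.3 to 0.1). The adjustable foot's spindle axis is at its near left corner, (-232, 150) mm.
- knob_grip (a point): On the spindle axis at mid-height of the orange knob, the height to grip: round, 45 mm diameter, 26 mm high, 88 mm above the bench at the start. Below: bare spindle, then a steel boss (38 mm diameter, top 55 mm above the bench). Clockwise from above screws knob, spindle and foot down, 6 mm a turn; the free thread takes 0.06 N m. Pressing down on the knob with over 12 N rocks the machine.
- foot: Black rubber foot on the spindle, 44 mm diameter; origin at the centre of its underside, 81 mm below knob_grip, 7 mm above the bench at the start. A pale acrylic offcut, 85 mm square, 2 to 6 mm thick, is taped below it. Once the foot bears, its load grows about 15 N per mm (15 N per rad of the knob) and its rubbing adds about 0.02 N m of torque per N while turning, half that once stopped.
- cam_lever (a joint): Red quick-release cam lever beside the boss, rad: 0 = wide open (points 100 degrees anticlockwise of the engraver's +x, out to its left), 1.66 = fully shut at its stop (5 degrees anticlockwise of +x, along the engraver's left side). Vertical pivot; shuts clockwise seen from above; starts between 0 and 0.3; stays where left; takes about 0.2 N m (3 N at lever_tip).
- lever_pivot (a point): Point on the lever's vertical pivot axis, 54 mm above the bench, at (-244, 186) mm in the engraver's frame.
- lever_tip (a point): Middle of the lever's red paddle, 76 mm from the pivot and 54 mm above the bench: the paddle is 40 mm long along the lever, 12 mm thick, and stands from 42 to 66 mm above the bench, free on both sides.
- solder_spool: Solder spool with green flanges standing on the bench to the left of the engraver, 60 mm diameter, 50 mm high, origin under its centre.
- glue_bottle: White squeeze bottle standing on the robot's side of the engraver, 48 mm diameter, 115 mm high, origin under its centre.
- letter_ring: White acrylic ring (part of a sign letter) lying on the bench on the robot's side of the engraver, 100 mm outer diameter, 14 mm high, origin under its centre.

How it is judged:
On the way, in this order (a step that is already met when the one before it is completed fails the run):
1. the adjustable foot bears lightly on the offcut (2 to 12 N), the lever still open (contact force between foot and anything else between 2 and 12 N and value of joint cam_lever below 1 rad), for 0.2 s.
2. the cam lever is shut (value of joint cam_lever above 1.5 rad), for 0.2 s.
At the end, for the whole second after the job is handed in: The adjustable foot presses on the offcut with 2 to 12 N, the cam lever is shut (past 1.5 rad of 1.66), and the engraver is at rest (contact force between foot and anything else between 2 and 12 N and value of joint cam_lever above 1.5 rad and linear speed of engraver below 0.01 m/s); the robot touches nothing.
It fails at once if the adjustable foot is screwed or pressed down too hard (over 20 N, the machine is about to lift off another foot) (contact force between foot and anything else above 20 N).
It fails at once if the engraver is shoved more than 15 mm or tipped by more than 0.02 rad (distance of engraver from where it was at the start of the episode above 0.015 m or angle between engraver's own z axis and vertical above 0.02 rad).
It fails at once if the lever is shut while the foot hangs clear (value of joint cam_lever above 1.3 rad and contact force between foot and anything else below 0.5 N).
It fails at once if a bystander is moved more than 30 mm (distance of any of solder_spool, glue_bottle, letter_ring from where it was at the start of the episode above 0.03 m).
It also fails if it takes over 72 s, if anything falls off the work surface, if the arm or the gripper's body presses on something with over 40 N, if the wrist force passes 120 N, or if a joint passes its speed limit or range.

## Working session

There is one attempt and no reset: what is moved stays moved. The work goes in short steps, Python scripts to look and compute and a shell command to move; the robot and the scene stay as the last step left them, time stands still between calls to the robot, and variables do not carry over. Pictures are saved under pics/ and viewed, at most 10 in all, crops included, and the job is handed in when it is done.

```bash
mkdir -p pics; cat > h.py <<'E'
import numpy as np, cv2
from bench import monitor, optics, r
from scipy.spatial.transform import Rotation as Ro
def cam(name,obs=None):
    m=optics.camera_model(name); f=240/np.tan(np.radians(m["vertical_fov"])/2)
    K=np.array([[f,0,m["cx"]],[0,f,m["cy"]],[0,0,1]]); D=np.array(m["D"],float)
    if "R" in m: R=np.array(m["R"]);t=np.array(m["t"])
    else:
        H=np.array(m["hand_eye"]); T=np.eye(4);T[:3,:3]=Ro.from_rotvec(obs["orientation"]).as_matrix();T[:3,3]=obs["tcp_pos"]
        W=np.linalg.inv(T@H);R=W[:3,:3];t=W[:3,3]
    return K,D,R,t
def cast(c,uv,z):
    K,D,R,t=c; p=cv2.undistortPoints(np.array(uv,float).reshape(-1,1,2),K,D).reshape(-1,2)
    d=np.c_[p,np.ones(len(p))]@R; o=-R.T@t
    return o+d*((z-o[2])/d[:,2])[:,None]
def blobs(im,lo,hi,minA=60):
    h=cv2.cvtColor(im,cv2.COLOR_RGB2HSV); m=cv2.inRange(h,np.array(lo),np.array(hi))
    n,l,s,c=cv2.connectedComponentsWithStats(m)
    return [(s[i].tolist(),c[i].round(1).tolist()) for i in range(1,n) if s[i][4]>=minA],l
def snap(name,fn=None):
    o=monitor.get_obs(); im,d=optics.grab_frame(name)
    if fn: cv2.imwrite("pics/"+fn,im[:,:,::-1])
    return o,im,d
E
python3 - <<'E'
from h import *
for n in("top","side"):
    o,im,d=snap(n,n+"1.png"); c=cam(n); print(n,(-c[2].T@c[3]).round(3), c[0][0,0])
    print("orange",blobs(im,(8,150,120),(20,255,255))[0]); print("red",blobs(im,(0,150,80),(6,255,255))[0]); print("green",blobs(im,(40,100,50),(85,255,255))[0])
print(o)
E
```

```text
top [ 0.509 -0.012  1.117] 528.6477439867784
orange [([609, 222, 31, 19, 172], [624.7, 234.1]), ([245, 240, 22, 22, 255], [255.3, 251.4])]
red [([391, 39, 13, 12, 110], [397.2, 44.7]), ([192, 244, 19, 7, 89], [200.8, 247.3]), ([213, 248, 22, 7, 94], [223.7, 251.1])]
green [([427, 49, 9, 10, 62], [431.0, 53.4]), ([177, 164, 30, 32, 652], [191.2, 178.7])]
side [ 0.548 -0.7    0.768] 533.7578603002887
orange [([283, 183, 23, 16, 184], [293.2, 190.8])]
red [([546, 280, 17, 14, 172], [554.3, 286.3])]
green [([346, 156, 27, 17, 333], [358.9, 163.9]), ([554, 318, 15, 9, 115], [561.0, 321.8])]
{'clock': 0.05, 'joints': array([ 1.09590288,  0.47778449,  0.02232012,  1.55642313, -0.01150915,
        1.1092863 , -0.0830432 ]), 'qvel': array([-0.00088975,  0.00287098,  0.00101005, -0.0009058 , -0.00101352,
       -0.000771  , -0.00045053]), 'tau': array([ 2.74413971e-03, -5.98309493e+01,  1.61439769e+00, -2.82257742e+01,
        1.26482378e-02,  5.23831928e-03, -5.97329759e-06]), 'tcp_pos': array([ 0.24186731, -0.62956467,  0.23034775]), 'orientation': array([-3.08719077e+00, -5.72761912e-01,  6.82353949e-04]), 'contact_force': array([-0.04156542, -0.52465107,  0.32550456]), 'moment': array([-0.06056396, -0.01666844,  0.03726549]), 'gripper_force': 0.0, 'grip_width': 0.08568052282625281}
```

View pics/top1.png

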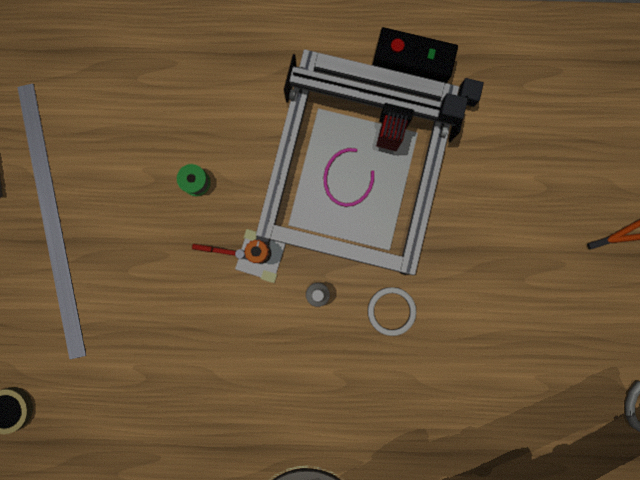

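View pics/side1.png

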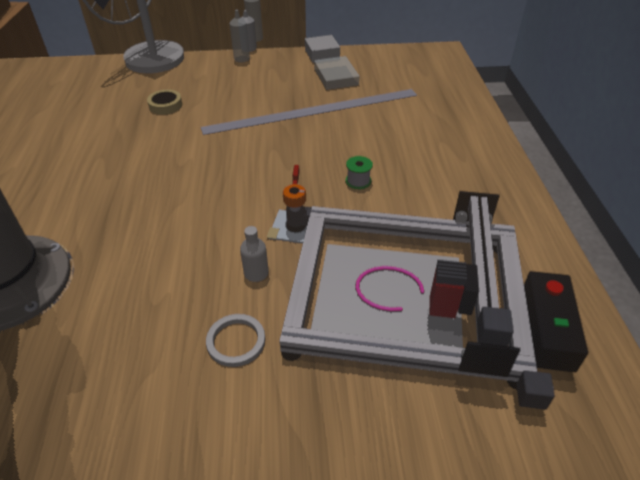

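```bash
python3 - <<'E'
from h import *
c=cam("top"); s=cam("side")
k=cast(c,[[255.3,251.4]],.098)[0]; print("knob top",k, "side",cast(s,[[293.2,190.8]],.09))
def tri(a,b):
    A=[]
    for (K,D,R,t),uv in((c,a),(s,b)):
        o=-R.T@t; d=cast((K,D,R,t),[uv],0)[0]-o; d/=np.linalg.norm(d); A.append((o,np.eye(3)-np.outer(d,d)))
    return np.linalg.solve(sum(P for _,P in A),sum(P@o for o,P in A))
print("tri",tri([255.3,251.4],[293.2,190.8]))
# frame left extrusion outer edge & near edge at z=.052
E=cast(c,[[258,238],[302,60],[278,232],[408,271]],.052); print(E)
a=E[1]-E[0]; b=E[2]-E[3]; print("yaw",np.arctan2(a[1],a[0]),np.arctan2(-b[0],b[1]))
L=cast(c,[[193,246],[200.8,247.3],[223.7,251.1],[235,252.5]],.064); print("lever",L); 
print("spool",cast(c,[[191.2,178.7]],.05),"bottle",cast(c,[[318,295]],.115),"ring",cast(c,[[392,311]],.014))
yaw=np.mean([np.arctan2(a[1],a[0]),np.arctan2(-b[0],b[1])])
R=np.array([[np.cos(yaw),-np.sin(yaw)],[np.sin(yaw),np.cos(yaw)]])
piv=k[:2]+R@[-.012,.036]; print("pivot",piv); v=L[:,:2]-piv; print(np.arctan2(v[:,1],v[:,0])-yaw,np.linalg.norm(v,axis=1))
o=monitor.get_obs(); M=Ro.from_rotvec(o["orientation"]).as_matrix(); print(M.round(3)); print("tool shift to above knob cm", 100*M.T@(np.r_[k[:2],.2]-o["tcp_pos"]))
E
```

```text
knob top [0.55465011 0.108084   0.098     ] side [[0.55417451 0.11909564 0.09      ]]
tri [0.55433946 0.10792505 0.09926434]
[[ 0.58394512  0.10888057  0.052     ]
 [ 0.95584597  0.02892975  0.052     ]
 [ 0.59699888  0.06877774  0.052     ]
 [ 0.5241882  -0.19448384  0.052     ]]
yaw -0.21175594477129286 -0.26982672014266074
lever [[0.56419566 0.23707543 0.064     ]
 [0.56194391 0.22134835 0.064     ]
 [0.5553748  0.175247   0.064     ]
 [0.55308578 0.15256729 0.064     ]]
spool [[0.70259898 0.24953003 0.05      ]] bottle [[ 0.4743037  -0.01469903  0.115     ]] ring [[ 0.44139268 -0.16873967  0.014     ]]
pivot [0.55158128 0.14590704]
[1.67409702 1.67508176 1.68300557 1.58942442] [0.09203694 0.07614969 0.02958418 0.00682807]
[[ 0.933  0.359 -0.001]
 [ 0.359 -0.933  0.002]
 [-0.    -0.002 -1.   ]]
tool shift to above knob cm [ 55.65431379 -57.63422065   3.13041758]
```

```bash
for i in 1 2 3; do python3 -m crank '[[[3.4,-3.5,0],[0,0,0]],[[3.4,-3.5,0],[0,0,0]],[[3.4,-3.5,0],[0,0,0]],[[3.4,-3.5,0],[0,0,0]],[[3.4,-3.5,0],[0,0,0]]]' 8.54 ; done | tail -1; python3 -m crank '[[[0,0,0],[0,0,0]],[[0,0,0],[0,0,0]]]'; python3 - <<'E'
from h import *
o=monitor.get_obs(); print(o["joints"],o["moment"],o["contact_force"]); M=Ro.from_rotvec(o["orientation"]).as_matrix(); print(M.round(3)); print("tool shift cm", 100*M.T@(np.r_[.5545,.108,.2]-o["tcp_pos"]))
E
```

```text
gripper_force: 0.0
clock: 1.8
tcp_pos: [0.5297, 0.044, 0.2308]
orientation: [-3.088, -0.577, 0.002]
contact_force: [0.5, -1.0, -0.5]
grip_width: 0.0854
gripper_force: 0.0
[ 0.13827077  0.27164457 -0.40197088  1.87562684  0.12313428  1.01948792
 -1.51630668] [-0.11168887  0.02917254  0.00260615] [ 0.52765253 -1.02646148 -0.54149112]
[[ 0.932  0.361 -0.001]
 [ 0.361 -0.932  0.   ]
 [-0.001 -0.    -1.   ]]
tool shift cm [ 4.62995951 -5.0660473   3.07534745]
```

```bash
python3 -m crank '[[[2.3,-2.5,0],[0,0,0]],[[2.3,-2.5,0],[0,0,0]],[[0,0,0],[0,0,-0.14]],[[0,0,0],[0,0,-0.14]],[[0,0,0],[0,0,-0.14]]]'; for i in 1 2 3 4 5; do python3 -m crank '[[[0,0,0],[0,0,-0.14]],[[0,0,0],[0,0,-0.14]],[[0,0,0],[0,0,-0.14]],[[0,0,0],[0,0,-0.14]],[[0,0,0],[0,0,-0.14]]]'; done|tail -7;  python3 -m crank '[[[0,0,0],[0,0,0]],[[0,0,0],[0,0,0]]]'>/dev/null; python3 - <<'E'
from h import *
o,im,d=snap("wrist","w1.png"); print(o["joints"],o["moment"],o["contact_force"]); M=Ro.from_rotvec(o["orientation"]).as_matrix(); print(o["tcp_pos"],M.round(3)); c=cam("wrist",o)
b,l=blobs(im,(8,150,80),(20,255,255));print(b)
for s,_ in b: 
    if s[4]>500: print(cast(c,[[s[0]+s[2]/2,s[1]+s[3]/2]],.101))
b,l=blobs(im,(0,150,60),(6,255,255));print(b)
E
```

```text
clock: 2.3
tcp_pos: [0.5545, 0.1038, 0.2308]
orientation: [2.899, 1.209, -0.002]
contact_force: [-0.5, 0.7, 0.7]
grip_width: 0.0855
gripper_force: 0.0
gripper_force: 0.0
clock: 4.8
tcp_pos: [0.5546, 0.1033, 0.2306]
orientation: [1.705, -2.636, 0.002]
contact_force: [-0.6, 0.2, 0.6]
grip_width: 0.0855
gripper_force: 0.0
[ 0.59023806  0.59039221 -1.23171698  1.76864673  0.59356232  1.22012909
  1.9027857 ] [ 0.04671577 -0.04092135 -0.01389509] [-0.01933617 -0.35035007 -1.29390504]
[0.55473691 0.10439993 0.23072258] [[-0.418 -0.908 -0.001]
 [-0.908  0.418 -0.001]
 [ 0.001  0.    -1.   ]]
[([296, 197, 55, 56, 1829], [324.3, 223.6])]
[[0.55325708 0.10508125 0.101     ]]
[([343, 254, 22, 44, 404], [353.2, 275.9]), ([356, 299, 19, 36, 389], [365.2, 316.4])]
```

View pics/w1.png

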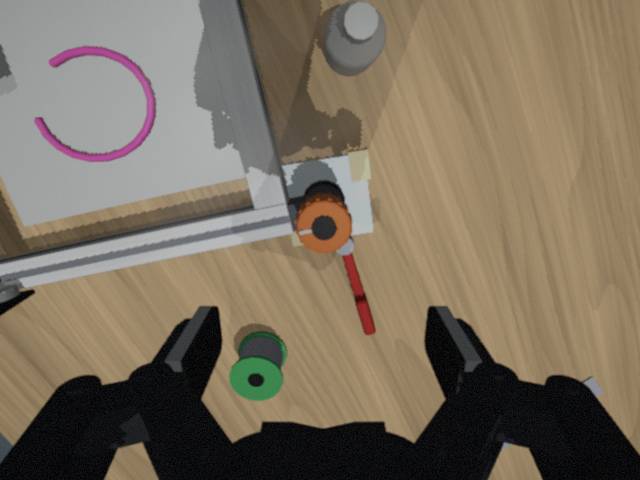

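```bash
python3 -m crank '[[[-0.16,0.15,3.5],[0,0,0]],[[0,0,3.5],[0,0,0]],[[0,0,3.5],[0,0,0]],[[0,0,2.7],[0,0,0]],[[0,0,1.5],[0,0,0]]]'; python3 -m crank '[[[0,0,1.0],[0,0,0]],[[0,0,0],[0,0,0]],[[0,0,0],[0,0,0]]]' 5.4 20;python3 -m crank '[[[0,0,0],[0,0,0]],[[0,0,0],[0,0,0]],[[0,0,0],[0,0,0]]]'; python3 - <<'E'
from h import *
o,im,d=snap("wrist","w2.png"); print(o)
E
```

```text
clock: 5.55
tcp_pos: [0.5531, 0.107, 0.0821]
orientation: [1.697, -2.64, -0.0]
contact_force: [0.3, 0.1, -0.0]
grip_width: 0.0856
gripper_force: 0.0
clock: 5.85
tcp_pos: [0.5549, 0.1085, 0.0753]
orientation: [-1.701, 2.64, -0.001]
contact_force: [0.0, 0.5, 0.5]
grip_width: 0.0539
gripper_force: 0.0
clock: 6.15
tcp_pos: [0.5546, 0.1082, 0.0749]
orientation: [-1.701, 2.64, -0.001]
contact_force: [0.6, 0.9, 0.5]
grip_width: 0.0542
gripper_force: 0.0
{'clock': 6.15, 'joints': array([ 0.46475151,  0.75773143, -1.0619174 ,  1.89691452,  0.80279082,
        0.98788002,  1.74735166]), 'qvel': array([-1.22838816e-03,  6.55304759e-03,  5.01114190e-03,  4.11460799e-03,
        6.70814181e-04,  1.06363464e-03,  1.30910320e-05]), 'tau': array([-2.17246130e-02, -5.26639473e+01, -1.69953614e+01, -1.83130896e+01,
        1.17936556e-02, -3.28622009e-03,  3.77325614e-04]), 'tcp_pos': array([0.55457222, 0.10815562, 0.07494202]), 'orientation': array([-1.70133641e+00,  2.63991771e+00, -8.17120496e-04]), 'contact_force': array([0.60182069, 0.89443677, 0.54366214]), 'moment': array([ 0.03412931, -0.01601327,  0.03422637]), 'gripper_force': 0.0, 'grip_width': 0.05417499961023929}
```

View pics/w2.png

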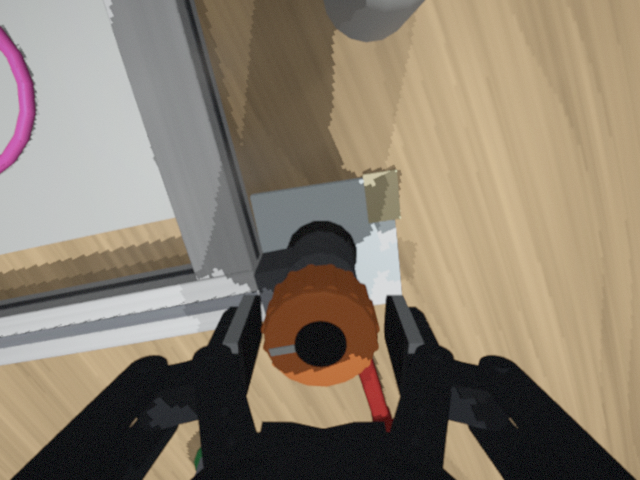

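```bash
python3 - <<'E'
from h import *
o=monitor.get_obs();c=cam("wrist",o);p=cast(c,[[320,343]],.101)[0];M=Ro.from_rotvec(o["orientation"]).as_matrix();print(p,100*M.T@(p-o["tcp_pos"]))
E
```

```text
[0.55390927 0.10659237 0.101     ] [ 0.15964671 -0.013985   -2.6248927 ]
```

```bash
python3 -m crank '[[[0.15,0,0.2],[0,0,0]],[[0,0,0],[0,0,0]]]' >/dev/null; python3 -m crank '[[[0,0,0],[0,0,0]],[[0,0,0],[0,0,0]],[[0,0,0],[0,0,0]],[[0,0,0],[0,0,0]]]' 4.2 25; for i in 1 2 3; do python3 -m crank '[[[0,0,0],[0,0,0]]]'>/dev/null; python3 -c "
from h import *
o=monitor.get_obs();print(o['tcp_pos'],o['moment'],o['contact_force'],o['gripper_force'],o['grip_width'])"; done
```

```text
clock: 6.8
tcp_pos: [0.5544, 0.1062, 0.0726]
orientation: [-1.701, 2.641, -0.002]
contact_force: [3.0, -3.2, 3.2]
grip_width: 0.044
gripper_force: 27.2
[0.55442048 0.10626093 0.0726167 ] [-0.80992211 -0.70942454 -0.05982403] [ 3.83393916 -4.40943713  4.1102099 ] 27.285827100276947 0.04465358330299154
[0.55438176 0.10626275 0.07257264] [-0.81027953 -0.68404352 -0.04056921] [ 3.72493966 -4.88733736  5.08487936] 27.291449010372162 0.04462638613905063
[0.55441083 0.10621856 0.07261333] [-0.86205339 -0.68257005 -0.07928993] [ 3.66382223 -4.42581982  4.28507199] 27.291947901248932 0.04429504435723237
```

```bash
cat > o.py <<'E'
from h import *
o=monitor.get_obs();np.set_printoptions(precision=3,suppress=True);M=Ro.from_rotvec(o["orientation"]).as_matrix();print(round(o['clock'],2),o['tcp_pos'],"yaw",round(np.arctan2(M[1,0],M[0,0]),3),"Mz",o['moment'],"F",o['contact_force'],"q7",o['joints'][[2,6]],o["gripper_force"].round(1))
E
python3 -m crank '[[[0,0,0.013],[0,0,0.14]],[[0,0,0.013],[0,0,0.14]]]'>/dev/null; python3 o.py;python3 -m crank '[[[0,0,0.013],[0,0,0.14]],[[0,0,0.013],[0,0,0.14]]]'>/dev/null; python3 o.py; python3 -m crank '[[[0,0,0.013],[0,0,0.14]]]'>/dev/null; python3 o.py; python3 -m crank '[[[0,0,0],[0,0,0]],[[0,0,0],[0,0,0]]]'>/dev/null; python3 o.py
```

```text
Traceback (most recent call last):
  File "o.py", line 2, in <module>
    o=monitor.get_obs();np.set_printoptions(precision=3,suppress=True);M=Ro.from_rotvec(o["orientation"]).as_matrix();print(round(o['clock'],2),o['tcp_pos'],"yaw",round(np.arctan2(M[1,0],M[0,0]),3),"Mz",o['moment'],"F",o['contact_force'],"q7",o['joints'][[2,6]],o["gripper_force"].round(1))
                                                                                                                                                                                                                                                                      ^^^^^^^^^^^^^^^^^^^^^^^^
AttributeError: 'float' object has no attribute 'round'
Traceback (most recent call last):
  File "o.py", line 2, in <module>
    o=monitor.get_obs();np.set_printoptions(precision=3,suppress=True);M=Ro.from_rotvec(o["orientation"]).as_matrix();print(round(o['clock'],2),o['tcp_pos'],"yaw",round(np.arctan2(M[1,0],M[0,0]),3),"Mz",o['moment'],"F",o['contact_force'],"q7",o['joints'][[2,6]],o["gripper_force"].round(1))
                                   
[... 1015 characters left out ...]
ceback (most recent call last):
  File "o.py", line 2, in <module>
    o=monitor.get_obs();np.set_printoptions(precision=3,suppress=True);M=Ro.from_rotvec(o["orientation"]).as_matrix();print(round(o['clock'],2),o['tcp_pos'],"yaw",round(np.arctan2(M[1,0],M[0,0]),3),"Mz",o['moment'],"F",o['contact_force'],"q7",o['joints'][[2,6]],o["gripper_force"].round(1))
                                                                                                                                                                                                                                                                      ^^^^^^^^^^^^^^^^^^^^^^^^
AttributeError: 'float' object has no attribute 'round'
```

```bash
sed -i 's/o\["gripper_force"\].round(1)/round(o["gripper_force"],1)/' o.py; python3 o.py; for i in 1 2 3 4; do python3 -m crank '[[[0,0,0.01],[0,0,0.1]]]'>/dev/null; python3 o.py; done; python3 -m crank '[[[0,0,0],[0,0,0]],[[0,0,0],[0,0,0]]]'>/dev/null; python3 o.py
```

```text
7.8 [0.554 0.107 0.072] yaw -2.692 Mz [-0.282 -0.126 -0.071] F [ 0.251 -1.975  6.494] q7 [-0.918  1.134] 27.4
7.9 [0.554 0.107 0.072] yaw -2.793 Mz [-0.154  0.002  0.073] F [ 0.533 -1.67   8.336] q7 [-0.897  1.047] 27.6
8.0 [0.553 0.108 0.072] yaw -2.895 Mz [-0.098  0.079  0.112] F [ 0.666 -0.694  6.857] q7 [-0.876  0.957] 27.6
8.1 [0.553 0.108 0.072] yaw -2.995 Mz [-0.046  0.053  0.146] F [-0.049 -0.889  7.653] q7 [-0.854  0.871] 27.6
8.2 [0.554 0.108 0.072] yaw -3.095 Mz [0.042 0.036 0.184] F [ 0.467 -0.618  7.421] q7 [-0.832  0.784] 27.6
8.4 [0.553 0.108 0.072] yaw -3.092 Mz [ 0.018  0.028 -0.143] F [-0.196 -1.133  7.756] q7 [-0.832  0.787] 27.5
```

```bash
python3 -m crank '[[[0,0,-0.04],[0,0,0]]]'>/dev/null; python3 o.py; for i in 1 2 3 4 5; do python3 -m crank '[[[0,0,-0.01],[0,0,-0.1]]]'>/dev/null; python3 o.py; done; echo; for i in 1 2 3 4 5; do python3 -m crank '[[[0,0,0.01],[0,0,0.1]]]'>/dev/null; python3 o.py; done
```

```text
8.5 [0.553 0.108 0.072] yaw -3.092 Mz [ 0.165 -0.275 -0.096] F [ 1.349 -0.509  3.567] q7 [-0.832  0.788] 27.3
8.6 [0.553 0.108 0.072] yaw -2.991 Mz [ 0.141 -0.171 -0.092] F [ 1.335 -0.392  3.591] q7 [-0.854  0.875] 27.1
8.7 [0.553 0.108 0.072] yaw -2.888 Mz [-0.031 -0.159 -0.129] F [ 1.099 -0.338  4.223] q7 [-0.877  0.964] 27.1
8.8 [0.553 0.107 0.072] yaw -2.788 Mz [-0.157 -0.223 -0.07 ] F [ 0.435 -1.164  3.296] q7 [-0.899  1.051] 27.2
8.9 [0.553 0.107 0.072] yaw -2.688 Mz [-0.141 -0.244 -0.096] F [ 1.301 -2.226  3.391] q7 [-0.92   1.138] 27.2
9.0 [0.554 0.107 0.072] yaw -2.589 Mz [-0.24  -0.338 -0.052] F [ 2.444 -1.753  2.622] q7 [-0.941  1.225] 27.2

9.1 [0.554 0.107 0.072] yaw -2.691 Mz [-0.165 -0.193  0.06 ] F [ 0.996 -0.958  5.703] q7 [-0.921  1.136] 27.4
9.2 [0.553 0.107 0.072] yaw -2.796 Mz [-0.085 -0.121  0.059] F [ 1.421 -0.973  4.533] q7 [-0.898  1.044] 27.4
9.3 [0.553 0.108 0.072] yaw -2.896 Mz [ 0.093 -0.151  0.102] F [1.673 0.303 4.756] q7 [-0.876  0.957] 27.3
9.4 [0.553 0.108 0.072] yaw -2.996 Mz [ 0.153 -0.176  0.134] F [-0.133 -0.417  4.735] q7 [-0.854  0.87 ] 27.3
9.5 [0.553 0.108 0.072] yaw -3.096 Mz [ 0.221 -0.137  0.175] F [0.684 0.307 5.311] q7 [-0.833  0.784] 27.3
```

```bash
python3 -m crank '[[[0,0,0.01],[0,0,0.1]]]'>/dev/null; python3 o.py; python3 -m crank '[[[0,0,-0.05],[0,0,0]],[[0,0,0],[0,0,0]]]'>/dev/null; python3 o.py;  python3 -m crank '[[[0,0,0],[0,0,0]],[[0,0,0],[0,0,0]],[[0,0,0],[0,0,0]],[[0,0,0],[0,0,0]]]' 8.54; python3 o.py; python3 -m crank '[[[0,0,-4],[0,0,0]],[[0,0,-4],[0,0,0]],[[0,0,-4],[0,0,0]],[[0,0,0],[0,0,0]],[[0,0,0],[0,0,0]]]' 0
python3 - <<'E'
from h import *
o,im,d=snap("top","top2.png"); cv2.imwrite("pics/t2c.png",cv2.resize(im[150:330,130:330],None,fx=3,fy=3)[:,:,::-1]);print(o["joints"])
print(blobs(im,(8,150,80),(20,255,255))[0],blobs(im,(0,150,60),(6,255,255),30)[0])
E
```

```text
9.6 [0.553 0.108 0.072] yaw 3.088 Mz [ 0.334 -0.196  0.139] F [0.814 0.293 5.145] q7 [-0.81   0.697] 27.3
9.8 [0.553 0.108 0.072] yaw 3.092 Mz [ 0.902 -0.435 -0.066] F [1.618 3.359 1.122] q7 [-0.811  0.702] 26.8
clock: 10.2
tcp_pos: [0.5533, 0.1064, 0.0718]
orientation: [-0.086, -3.14, 0.001]
contact_force: [0.9, -0.2, 0.8]
grip_width: 0.0853
gripper_force: 0.0
10.2 [0.553 0.106 0.072] yaw 3.087 Mz [ 0.017 -0.003 -0.033] F [ 0.866 -0.18   0.809] q7 [-0.809  0.698] 0.0
clock: 10.7
tcp_pos: [0.5539, 0.1065, 0.1928]
orientation: [0.086, 3.139, -0.001]
contact_force: [-0.4, 0.2, -1.3]
grip_width: 0.0122
gripper_force: 0.0
[ 0.40316413  0.49139617 -0.92184141  1.81955495  0.44866208  1.05367562
  0.82558036]
[([608, 220, 32, 23, 397], [625.5, 233.8])] [([391, 38, 14, 14, 135], [397.1, 44.8]), ([380, 115, 8, 22, 53], [383.6, 125.4])]
```

View pics/t2c.png

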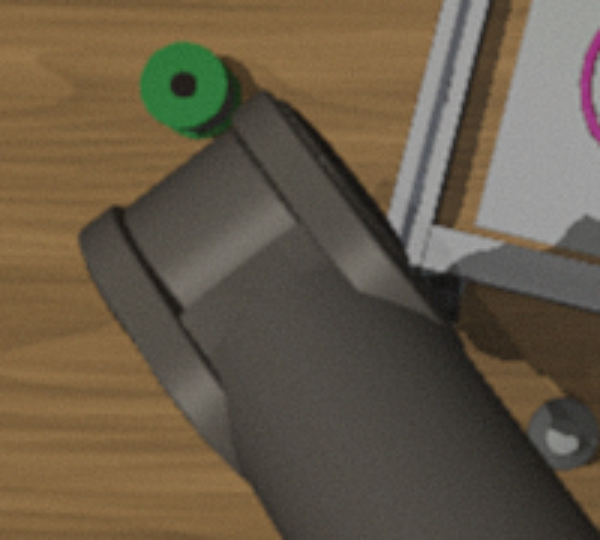

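```bash
python3 -m crank '[[[0,0,0],[0,0,0.09]],[[1.2,3.8,0],[0,0,0]],[[1.2,3.8,0],[0,0,0]],[[1.37,3.7,0],[0,0,0]],[[0,0,0],[0,0,0]]]' 0 >/dev/null; python3 -m crank '[[[0,0,3],[0,0,0]],[[0,0,0],[0,0,0]]]'>/dev/null;python3 o.py; python3 - <<'E'
from h import *
o,im,d=snap("wrist","w3.png");M=Ro.from_rotvec(o["orientation"]).as_matrix();print(100*M.T@(np.array([.5329,.224,.046])-o["tcp_pos"]),o["grip_width"])
b=blobs(im,(0,150,60),(6,255,255),100);print(b[0])
c=cam("wrist",o)
for s,q in b[0]:print(cast(c,[q],.064))
b=blobs(im,(8,150,60),(20,255,255),200)[0];print(b)
E
```

```text
11.45 [0.53  0.222 0.158] yaw 2.998 Mz [-0.022  0.02   0.023] F [ 0.114 -0.876  0.019] q7 [-0.878  0.502] 0.0
[-0.33776771  0.30785537 11.15516289] -0.00020836193739516302
[([240, 264, 116, 24, 1842], [304.6, 274.7])]
[[0.5528605  0.20414339 0.064     ]]
[([123, 271, 79, 74, 3535], [163.9, 305.8])]
```

View pics/w3.png

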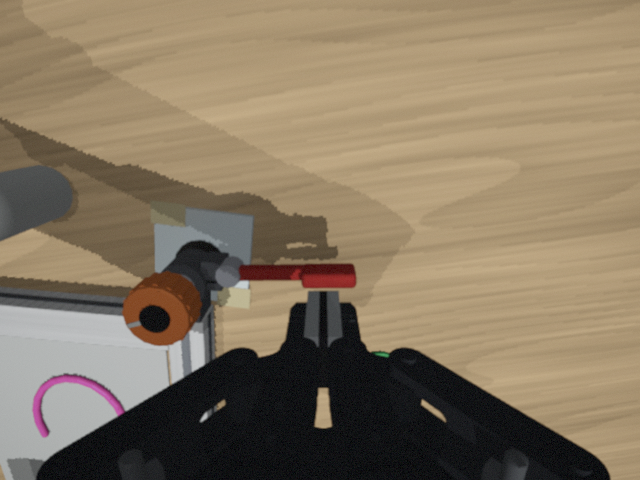

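```bash
python3 -m crank '[[[0.2,0.3,3.2],[0,0,0]],[[0,0,3],[0,0,0]],[[0,0,3],[0,0,0]],[[0,0,1.9],[0,0,0]],[[0,0,0],[0,0,0]]]' >/dev/null; python3 o.py; for i in 1 2 3 4 5; do python3 -m crank '[[[-0.3,0,0],[0,0,0]]]'>/dev/null; python3 o.py; done
```

```text
12.0 [0.53  0.226 0.049] yaw 2.996 Mz [ 0.021 -0.013 -0.01 ] F [-1.641 -0.232  0.897] q7 [-0.775  0.382] 0.0
12.1 [0.534 0.227 0.052] yaw 2.997 Mz [0.047 0.01  0.04 ] F [0.505 1.093 0.815] q7 [-0.777  0.387] 0.0
12.2 [0.538 0.227 0.053] yaw 2.997 Mz [ 0.02   0.023 -0.046] F [ 0.766 -0.26   0.233] q7 [-0.777  0.391] 0.0
12.3 [0.541 0.226 0.053] yaw 2.996 Mz [-0.048  0.006 -0.021] F [-0.259  0.539 -0.495] q7 [-0.775  0.395] 0.0
12.4 [0.544 0.226 0.052] yaw 2.996 Mz [ 0.004 -0.035 -0.015] F [ 0.377 -0.438  0.71 ] q7 [-0.774  0.4  ] 0.0
12.5 [0.546 0.225 0.052] yaw 2.997 Mz [0.103 0.493 0.063] F [-2.262  0.827  2.335] q7 [-0.773  0.404] 1.3
```

```bash
python3 -m crank '[[[-0.96,0.14,0.1],[0,0,0.12]],[[-0.96,0.14,0.1],[0,0,0.12]],[[-0.96,0.14,0.1],[0,0,0.12]]]'>/dev/null; python3 o.py;  for i in 1 2 ; do python3 -m crank '[[[-0.96,0.14,0],[0,0,0.12]],[[-0.96,0.14,0],[0,0,0.12]]]'>/dev/null; python3 o.py; done; python3 - <<'E'
from h import *
o,im,d=snap("wrist","w4.png");c=cam("wrist",o)
P=np.array([.5507,.1446]);v=o["tcp_pos"][:2]-P;print("tool r",np.linalg.norm(v),"angle",np.arctan2(v[1],v[0]))
E
```

```text
12.8 [0.574 0.223 0.048] yaw 2.633 Mz [0.256 0.506 0.033] F [-2.727  1.397  2.294] q7 [-0.683  0.127] 1.4
13.0 [0.592 0.215 0.048] yaw 2.393 Mz [ 0.384  0.397 -0.025] F [-1.867  2.227 -0.091] q7 [-0.625 -0.049] 1.3
13.2 [0.608 0.203 0.048] yaw 2.153 Mz [ 0.518  0.326 -0.006] F [-1.092  3.297 -0.306] q7 [-0.568 -0.222] 1.4
tool r 0.08173554770379937 angle 0.8013846004915595
```

View pics/w4.png

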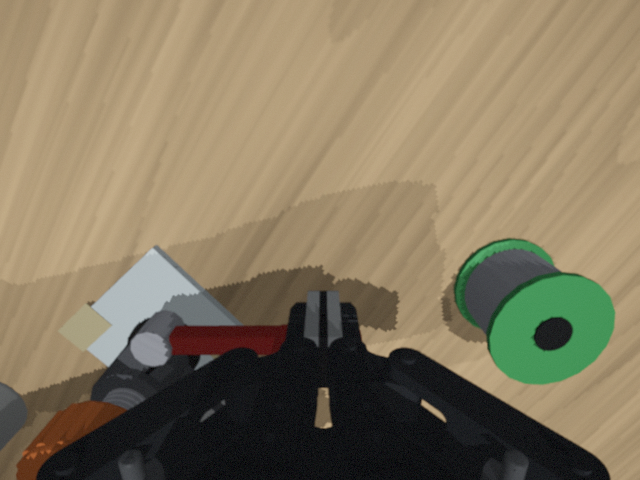

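```bash
python3 -m crank '[[[-0.96,0.14,0],[0,0,0.12]],[[-0.96,0.14,0],[0,0,0.12]],[[-0.96,0.14,0],[0,0,0.12]],[[-0.96,0.14,0],[0,0,0.12]],[[-0.96,0.14,0],[0,0,0.12]]]'>/dev/null; python3 o.py;  for i in 1 2; do python3 -m crank '[[[-0.4,0.03,0],[0,0,0.05]]]'>/dev/null; python3 o.py; done
```

```text
13.75 [0.63  0.161 0.048] yaw 1.555 Mz [ 0.654  0.088 -0.037] F [0.358 3.452 0.045] q7 [-0.424 -0.651] 1.5
13.85 [0.631 0.156 0.048] yaw 1.505 Mz [ 0.642 -0.349 -0.001] F [ 2.442  2.926 -0.628] q7 [-0.411 -0.687] 1.5
13.95 [0.631 0.153 0.048] yaw 1.458 Mz [ 0.635 -0.481 -0.085] F [ 3.109  2.636 -1.287] q7 [-0.4   -0.722] 1.5
```

```bash
for i in 1 2 3; do python3 -m crank '[[[-0.2,0.02,0],[0,0,0.02]]]'>/dev/null; python3 o.py; done
```

```text
14.05 [0.631 0.152 0.049] yaw 1.438 Mz [ 1.455 -0.732  0.032] F [ 3.107  5.932 -2.347] q7 [-0.396 -0.736] 3.5
14.15 [0.631 0.151 0.049] yaw 1.42 Mz [ 2.216 -0.894  0.061] F [ 4.329 10.242 -4.492] q7 [-0.393 -0.749] 5.4
14.25 [0.632 0.151 0.049] yaw 1.402 Mz [ 2.939 -1.119  0.111] F [ 4.711 13.796 -6.508] q7 [-0.39  -0.763] 7.1
```

```bash
python3 -m crank '[[[1,0,0],[0,0,0]],[[2,0,0],[0,0,0]],[[0,0,-5],[0,0,0]],[[0,0,-5],[0,0,0]],[[0,0,-5],[0,0,0]]]'>/dev/null; python3 -m crank '[[[4,0,0],[0,0,0]],[[4,0,0],[0,0,0]],[[4,0,0],[0,0,0]],[[0,0,0],[0,0,0]]]'>/dev/null; python3 o.py; python3 - <<'E'
from h import *
o,im,d=snap("side","s2.png"); cv2.imwrite("pics/s2c.png",cv2.resize(im[120:320,200:440],None,fx=3,fy=3)[:,:,::-1])
o,im,d=snap("wrist"); c=cam("wrist",o); b=blobs(im,(0,150,60),(6,255,255),100)[0]; print(b); print([cast(c,[q],.06) for _,q in b]); cv2.imwrite("pics/w5.png",im[:,:,::-1])
E
```

```text
15.15 [0.654 0.303 0.198] yaw 1.407 Mz [0.049 0.029 0.021] F [0.022 0.571 0.348] q7 [-0.441 -0.88 ] 0.0
[]
[]
```

View pics/w5.png

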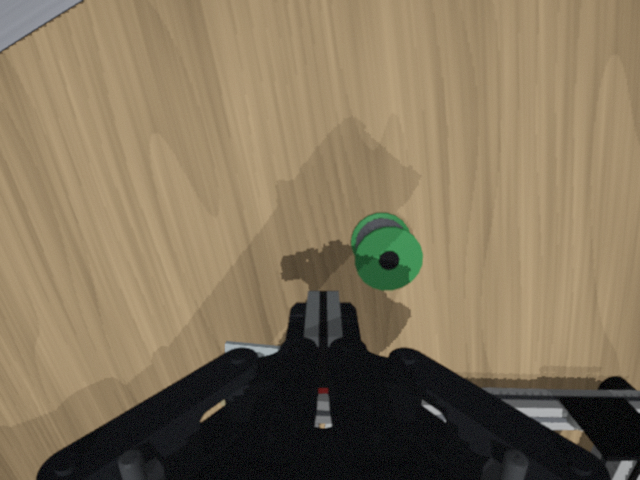

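View pics/s2c.png

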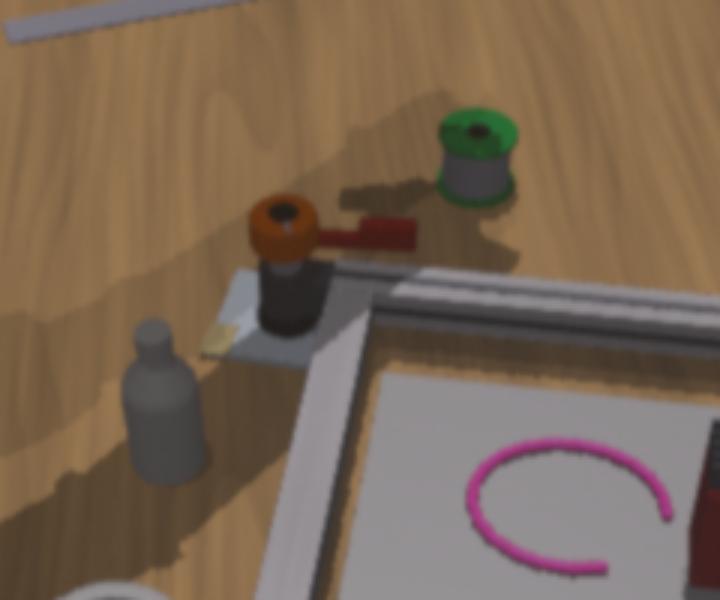

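The side crop shows the red lever lying along the left rail, from (320,238) to (415,235), so it is shut. The foot rests on the offcut at (290,325). The wrist view shows the spool upright at (388,258), with the gripper clear.

```bash
python3 -c "
from bench import r
print(r.hand_in())"
```

```text
the job is handed in; nothing more can be done
None
```

I screwed the foot down to an estimated 6 N on the offcut (judged from knob torque), swung the cam lever to its stop, pulled the arm clear and handed the job in at about 15 s; the hand-in returned no verdict.

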